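# Make up the salad kit and the curry kit

## Task

Make up two seasoning kits from the stock standing on the open worktop: on the blue tray, the pepper mill in the wide pocket and the navy-capped spice jar in the narrow pocket; on the white tray, the yellow sauce jar in the wide pocket and the red-capped spice jar in the narrow pocket. Each must end standing upright on the floor of its pocket, let go. Leave the green-capped jar, the grey-capped jar and the salt shaker standing where they are.

Things in the scene. Friction and masses are not known exactly. Their poses are not given: they have to be found in the camera images.
- tray_blue: blue plastic kit tray, fixed on the worktop, 96 (x) x 180 (y) x 18 mm high; two square pockets with cork floors 6 mm above the worktop, walls 12 mm deep: wide pocket 80 x 80 mm, centred 42 mm along +y from the origin; narrow pocket 60 x 60 mm, centred 52 mm along -y. Grip lips stick out 10 mm at both ends. Origin: centre of the underside, z up. Lies left or right, somewhat turned.
- tray_white: white plastic kit tray, fixed on the worktop, 96 (x) x 180 (y) x 18 mm high; two square pockets with cork floors 6 mm above the worktop, walls 12 mm deep: wide pocket 80 x 80 mm, centred 42 mm along +y from the origin; narrow pocket 60 x 60 mm, centred 52 mm along -y. Grip lips stick out 10 mm at both ends. Origin: centre of the underside, z up. Lies left or right, somewhat turned.
- pepper_mill: dark brown wooden pepper mill, 150 mm high, 0.14 to 0.24 kg: body 58 mm across the foot, to 108 mm; round head 50 mm across from 109 to 139 mm (fixed, does not turn); small metal knob to 150 mm. Grip the head at about 122 mm, or the body. Origin: centre of the underside, z up; round. Starts upright on the worktop.
- jar_navy: small glass spice jar with a navy (very dark blue) screw cap, 100 mm high, glass 41 mm across up to 80 mm, cap 38 mm across above; about 0.11 kg. Origin: centre of the underside; z up along the jar; round, so its yaw does not matter. Starts upright on the worktop.
- sauce_jar: squarish glass jar of yellow sauce with a white lid and a dark label, 58 (its x) x 62 (its y) mm, 99 mm high, 0.36 to 0.58 kg; grip the glass at about 76 mm height across its x (lower, the gripper may strike the lid). Fits its pocket at any yaw. Origin: centre of the underside, z up. Starts upright on the worktop.
- jar_red: small glass spice jar with a bright red screw cap, 91 mm high, glass 39 mm across up to 75 mm, cap 36 mm across above; about 0.11 kg. Origin: centre of the underside; z up along the jar; round, so its yaw does not matter. Starts upright on the worktop.
- jar_green: small glass spice jar with a bright green screw cap, 83 mm high, 39 mm across. In no kit: stays put. Origin: centre of the underside; z up along the jar; round, so its yaw does not matter. Starts upright on the worktop.
- jar_grey: small glass spice jar with a grey screw cap, 106 mm high, 41 mm across. In no kit: stays put. Origin: centre of the underside; z up along the jar; round, so its yaw does not matter. Starts upright on the worktop.
- salt_shaker: glass salt shaker with a grey pierced dome top, 90 mm high, 44 mm across. In no kit: stays put. Origin: centre of the underside; z up along the jar; round, so its yaw does not matter. Starts upright on the worktop.

How it is judged:
By the outcome, as a careful person would: the job done as asked, in the order asked, and still so for the second after the job is handed in, with the robot touching nothing.
It also fails if it takes over 93 s, if anything falls off the work surface, if the arm or the gripper's body presses on something with over 40 N, if the wrist force passes 120 N, or if a joint passes its speed limit or range.

## Robot

A 6-joint arm with a two-finger parallel gripper is mounted at the origin on a cart in front of the work surface, level with it; the furniture and walls round the work are solid. World frame = base frame: x ahead of the robot, y to its left, z up, the work surface at z = 0. Lengths are in m, angles in rad, forces in N, time in s.
With the tool pointing down it reaches from about 0.4 to 0.925 m from the base axis. Payload 3.4 kg.
Tool frame: the origin (TCP) lies midway between the tips of the shut fingers; the grasp point (between the pads) lies 19 mm behind it; z points along the fingers, y is the line along which they close (so a half turn about z gives the same grasp; the last joint's range is limited). The gripper opens to 85 mm and grips with 20 to 120 N. Pads are 22 mm wide; open, the fingers measure 114 mm over their backs; the gripper's body (76 mm by 85 mm) begins 54 mm behind the grasp point. The pads swing forward as they close: fully open they stand 13 mm farther back than shut.
Start: joints at [-1.411, 0.307, 1.506, -0, 1.328, -0.073], TCP at [0.133, -0.56, 0.231] pointing down, gripper open.
Joint ranges: [-3.12, 3.12], [-1.05, 2.28], [0.14, 2.33], [-1.42, 4.57], [0.1, 2.73], [-2.68, 2.68]. Speed limits (rad/s): [2.57, 2.57, 3.14, 3.14, 3.14, 3.14].

## Interface

Orientations are given as a unit quaternion [w, x, y, z].
In Python, from station import manip gives the robot as it stands. The module is installed in compiled form; this text tells all that it offers.
- The arm moves only by the tool play_rows, never from a script. Its argument "series" is a list of rows, each an object with "claw": the opening, from 0 (shut) to 1 (fully open); "delta_pos": the shift along the tool's x, y, z in m, a list of three; "angular": the turn, a rotation vector about the tool's x, y, z in degrees, a list of three. A call has 1 to 8 rows; each row is the pose to reach, as a shift and turn from the pose commanded when the call began, along the tool's axes at that moment; what a row does not reach only later rows make up. A row lasts 1/10 s, in which the tool goes at most 50 mm and 8.59 degrees, less where a joint would pass 70% of its speed; a pose out of reach is approached as far as the arm can. A call with a gripper value outside its range is refused whole. The fingers move at their own pace and stop on an object; "force" is the grip in N (left out, the last holds). Time passes only in rows, so rows that repeat a pose let the fingers close. It gives the time, the measured TCP pose, the force, the opening and the grip force at its end, in the units of the state.
- manip.observe(): the state, without advancing time (a new reading comes with each control period).
- manip.snapshot(name): name is "scene" or "top" or "wrist"; returns (picture, depth): 480x640x3 uint8, blue, green, red; 480x640 float32, m along the optical axis (not along the pixel's ray), 0 where there is no reading.
- manip.get_calibration(name): a dict with "K" (3x3 intrinsics, pixels), "pose" (4x4, takes a point from camera to world coordinates). Camera axes: x right, y up, looking along -z (the intrinsics and any distortion apply to the point x, -y, -z); pixel columns grow to the right and rows downward; lengths in m; the calibration is good to about 2 mm. A picture is of the moment at which its call begins: read the wrist's pose just before it. get_calibration takes no time and is no camera call; for the wrist camera it gives the pose at the moment of the call.
- manip.close_job(): hands the job in; it is judged then, once.
The state is a dict: "time": time; "joints": joint angles; "joint_velocities": joint speeds; "tau": joint torques, N m; "eef_pos": TCP position; "tcp_rot": TCP orientation; "ft_force": force on the tool from outside, world axes, zero at the start; "torque": the same for the moment, N m; "opening": finger opening in m; "gripper_force": force on a finger pad.
Only numpy, scipy, OpenCV 4.12 (cv2) and the standard library are available. Lean on these libraries where they do the work, as an engineer would, in place of code of your own. Each camera call takes 0.05 s, during which the arm holds its last target. There are 200 camera calls.

## Working session

There is one attempt and no reset: what is moved stays moved. The work goes in short steps, Python scripts to look and compute and a tool call to move; the robot and the scene stay as the last step left them, time stands still between calls to the robot, and variables do not carry over. Pictures are saved under pics/ and viewed, at most 14 in all, crops included, and the job is handed in when it is done.

Besides the shell and the picture viewer there is one more tool, called as name(argument=value, ...) on one line, values as JSON. play_rows: Moves the arm, as the interface text tells. Its arguments: {"type":"object","properties":{"series":{"type":"array"},"force":{"type":"number"}},"required":["series"]}

```bash
mkdir -p pics; cat > h.py <<'E'
import numpy as np, cv2
from station import manip
def snap(n,tag):
    cal=manip.get_calibration(n); p,d=manip.snapshot(n); cv2.imwrite(f'pics/{tag}.png',p); np.savez(f'{tag}.npz',p=p,d=d,K=cal['K'],T=cal['pose'])
    return p,d,cal
def cloud(tag):
    f=np.load(f'{tag}.npz'); d=f['d'];K=f['K'];T=f['T']
    v,u=np.mgrid[:480,:640]; x=(u-K[0,2])/K[0,0]*d; y=(v-K[1,2])/K[1,1]*d
    P=np.stack([x,-y,-d,np.ones_like(d)],-1)@T.T
    return f['p'],d,P[...,:3]
E
python3 - <<'E'
from h import *
for n in('top','scene'):
    p,d,c=snap(n,n+'0'); print(n,c['K'],c['pose'],[k for k in c])
print(manip.observe())
E
```

```text
top [[450.02195862   0.         319.32036192]
 [  0.         450.02195862 236.66355568]
 [  0.           0.           1.        ]] [[ 0.00449592  0.99089926 -0.13453043  0.40549591]
 [-0.99990276  0.00623057  0.01247586 -0.08244393]
 [ 0.01320052  0.13446126  0.99083092  0.88746764]
 [ 0.          0.          0.          1.        ]] ['K', 'pose']
scene [[508.40861087   0.         324.30258562]
 [  0.         508.40861087 238.03674656]
 [  0.           0.           1.        ]] [[-0.85017911  0.27997593 -0.44587999  0.06386068]
 [-0.52632546 -0.4305591   0.73321237  0.64249499]
 [ 0.01330413  0.85803982  0.51341081  0.57140805]
 [ 0.          0.          0.          1.        ]] ['K', 'pose']
{'time': 0.1, 'joints': array([-1.41148022e+00,  3.07530264e-01,  1.50754725e+00,  5.51045077e-06,
        1.32835248e+00, -7.35293072e-02]), 'joint_velocities': array([ 0.00138712, -0.00075856, -0.00321605,  0.00040532, -0.00151629,
       -0.00073249]), 'tau': array([-7.03416408e-04, -4.58531034e+01, -2.52608156e+01, -1.04696069e-04,
        5.57984036e-03, -3.11816416e-05]), 'eef_pos': array([ 0.13254428, -0.55888849,  0.23045305]), 'tcp_rot': array([-9.17940066e-04,  9.93230186e-01,  1.16159173e-01, -3.67212356e-05]), 'ft_force': array([-0.21936049, -0.08953648, -0.32498012]), 'torque': array([ 0.02681758, -0.03052745,  0.0312667 ]), 'gripper_force': 0.0, 'opening': 0.08555923767805841}
```

View pics/top0.png

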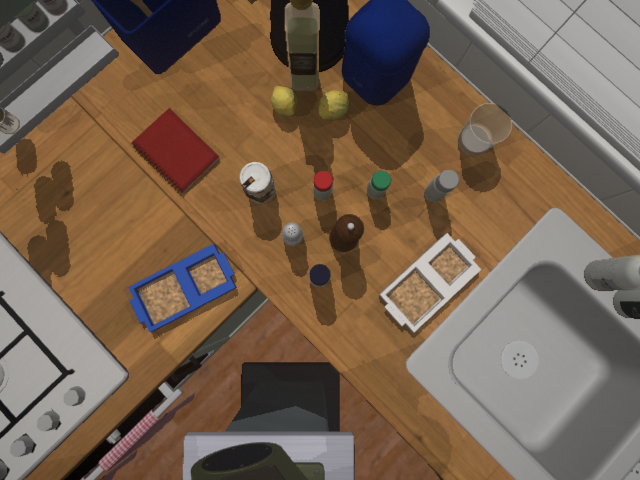

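View pics/scene0.png

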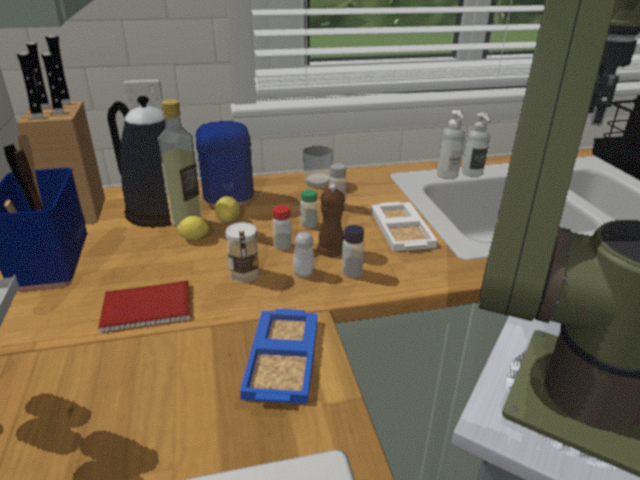

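```bash
python3 - <<'E'
from h import *
p,d,P=cloud('top0')
print('worktop z',[P[v,u].round(4).tolist() for v,u in((220,120),(300,370),(140,380))])
S=dict(navy=(320,275,.1),mill=(347,232,.15),salt=(292,234,.09),sauce=(257,178,.099),red=(322,181,.091),green=(380,180,.083),grey=(447,180,.106))
f=np.load('top0.npz')
for n,(u,v,h) in S.items():
    w=P[v-28:v+28,u-28:u+28].reshape(-1,3); 
    zt=h if n!='mill' else .13
    m=(w[:,2]>zt-.008)&(w[:,2]<zt+.008 if n!='mill' else w[:,2]<.2)
    if n!='mill': 
        q=w[m]
    else: q=w[m]
    c,r=cv2.minEnclosingCircle(q[:,:2].astype(np.float32))
    print(n,m.sum(),q.mean(0).round(4),'med',np.median(q,0).round(4),'circ',np.round(c,4),round(r,4),'zmax',w[:,2].max().round(3))
    if n=='sauce': print(cv2.minAreaRect(q[:,:2].astype(np.float32)))
hsv=cv2.cvtColor(p,cv2.COLOR_BGR2HSV)
V,U=np.mgrid[:480,:640]
for n,(u0,u1,v0,v1) in dict(blue=(120,245,235,340),white=(370,490,225,340)).items():
    R=(U>u0)&(U<u1)&(V>v0)&(V<v1)
    R&=(P[...,2]>.013)&(P[...,2]<.024)
    pts=P[R]; print(n,len(pts),pts.mean(0).round(4)); (c,s,a)=cv2.minAreaRect(pts[:,:2].astype(np.float32)); print(c,s,a,cv2.boxPoints((c,s,a)).round(3).tolist())
    cv2.imwrite(f'pics/m_{n}.png',(R*255).astype(np.uint8))
    # intensity crop
a=cv2.resize(p[150:300,220:470],None,fx=3.2,fy=3.2,interpolation=cv2.INTER_CUBIC)
cv2.imwrite('pics/crop0.png',a)
m1=cv2.imread('pics/m_blue.png',0)|cv2.imread('pics/m_white.png',0)
o=p.copy();o[m1>0]=(0,0,255);cv2.imwrite('pics/tr.png',np.vstack([cv2.resize(o[230:345,120:245],None,fx=3,fy=3)[:340,:370],]))
cv2.imwrite('pics/tr.png',np.hstack([cv2.resize(o[230:345,120:245],None,fx=3,fy=3),cv2.resize(o[225:340,365:490],None,fx=3,fy=3)]))
E
```

```text
worktop z [[0.5567, 0.3024, 0.0013], [0.4016, -0.1934, -0.0011], [0.7279, -0.2177, -0.0022]]
navy 352 [ 0.4465 -0.0933  0.0991] med [ 0.4466 -0.0938  0.0991] circ [ 0.4467 -0.0932] 0.0187 zmax 0.887
mill 643 [ 0.5233 -0.1427  0.1332] med [ 0.5226 -0.1424  0.133 ] circ [ 0.5248 -0.1434] 0.0249 zmax 0.887
salt 193 [ 0.5255 -0.0426  0.0863] med [ 0.5257 -0.0432  0.0863] circ [ 0.5253 -0.0424] 0.0148 zmax 0.887
sauce 773 [0.6204 0.0237 0.0982] med [0.6202 0.0237 0.0983] circ [0.6211 0.0241] 0.0287 zmax 0.887
((0.6213475465774536, 0.024030622094869614), (0.055227018892765045, 0.05526372045278549), 75.72985076904297)
red 293 [ 0.6179 -0.0985  0.0901] med [ 0.6178 -0.0987  0.0902] circ [ 0.6187 -0.0985] 0.0177 zmax 0.887
green 291 [ 0.6213 -0.2059  0.0821] med [ 0.6209 -0.2056  0.0822] circ [ 0.6226 -0.2062] 0.018 zmax 0.887
grey 335 [ 0.6169 -0.323   0.1047] med [ 0.617  -0.3228  0.1048] circ [ 0.6176 -0.3234] 0.0189 zmax 0.887
blue 2373 [0.4289 0.1621 0.0174]
(0.4250900447368622, 0.16973373293876648) (0.09668751806020737, 0.20065797865390778) 28.173114776611328 [[0.33500000834465027, 0.23499999940395355], [0.4300000071525574, 0.057999998331069946], [0.5149999856948853, 0.10400000214576721], [0.41999998688697815, 0.2809999883174896]]
white 2257 [ 0.443  -0.3151  0.0171]
(0.43786385655403137, -0.30886149406433105) (0.09676508605480194, 0.19997689127922058) 42.027626037597656 [[0.33500000834465027, -0.2669999897480011], [0.4690000116825104, -0.41600000858306885], [0.5410000085830688, -0.35100001096725464], [0.40700000524520874, -0.20200000703334808]]
```

View pics/crop0.png

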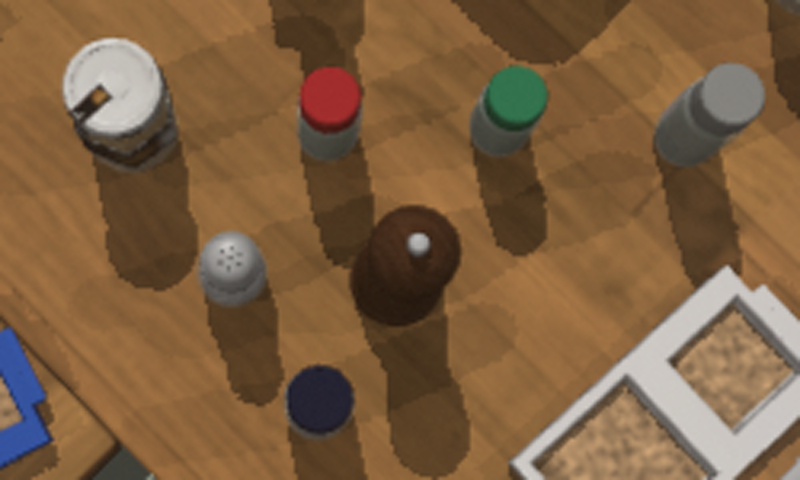

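View pics/tr.png

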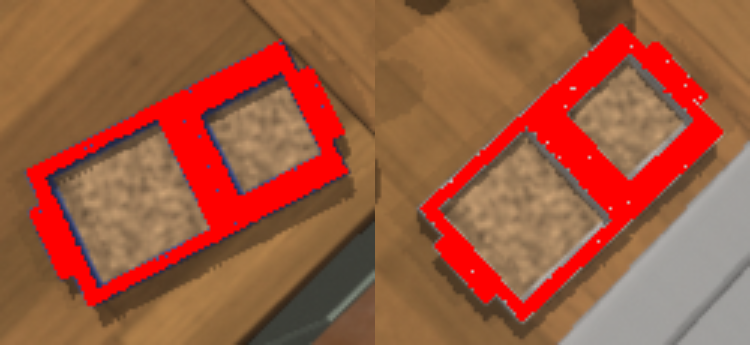

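The top view shows all seven objects and both trays, and the measured heights and sizes match the given ones. Moving above the mill first.

```bash
cat > go.py <<'E'
import sys
from h import *
from scipy.spatial.transform import Rotation as Ro
# go.py x y z [yaw of tool-y line, deg]
s=manip.observe(); q=s['tcp_rot']; R=Ro.from_quat([q[1],q[2],q[3],q[0]]).as_matrix()
a=[float(v) for v in sys.argv[1:]]; D=R.T@(np.array(a[:3])-s['eef_pos'])
yaw=np.degrees(np.arctan2(R[1,1],R[0,1])); ty=yaw
if len(a)>3: ty=yaw+((a[3]-yaw+90)%180-90)
t=np.radians(ty); Y=np.array([np.cos(t),np.sin(t),0]); Z=np.array([0,0,-1.]); G=np.c_[np.cross(Y,Z),Y,Z]
print('t',round(s['time'],2),'pos',s['eef_pos'].round(4),'yaw',yaw.round(1),'D',D.round(4),'ang',np.degrees(Ro.from_matrix(R.T@G).as_rotvec()).round(1),'j',s['joints'].round(2),'open',round(s['opening'],4),'gf',round(s['gripper_force'],1),'ft',s['ft_force'].round(1))
E
echo
```

play_rows(series=[{"claw":1,"delta_pos":[0.04,-0.026,-0.01],"angular":[0,0,0]},{"claw":1,"delta_pos":[0.08,-0.052,-0.01],"angular":[0,0,0]},{"claw":1,"delta_pos":[0.12,-0.078,-0.01],"angular":[0,0,0]},{"claw":1,"delta_pos":[0.16,-0.104,-0.01],"angular":[0,0,0]},{"claw":1,"delta_pos":[0.2,-0.13,-0.01],"angular":[0,0,0]},{"claw":1,"delta_pos":[0.24,-0.156,-0.01],"angular":[0,0,0]},{"claw":1,"delta_pos":[0.28,-0.182,-0.01],"angular":[0,0,0]},{"claw":1,"delta_pos":[0.32,-0.208,-0.01],"angular":[0,0,0]}])

```text
time: 0.9
eef_pos: [0.3968, -0.2815, 0.2411]
tcp_rot: [-0.0, 0.993, 0.116, -0.0]
ft_force: [0.5, -0.7, -0.2]
opening: 0.0855
gripper_force: 0.0
```

```bash
python3 go.py .5248 -.1434 .24
```

```text
t 0.9 pos [ 0.3968 -0.2815  0.2411] yaw -76.7 D [ 0.1564 -0.1049  0.0011] ang [-0.  0.  0.] j [-0.7   0.17  1.67 -0.    1.3   0.63] open 0.0855 gf 0.0 ft [ 0.5 -0.7 -0.2]
```

play_rows(series=[{"claw":1,"delta_pos":[0.04,-0.027,0],"angular":[0,0,0]},{"claw":1,"delta_pos":[0.08,-0.054,0],"angular":[0,0,0]},{"claw":1,"delta_pos":[0.12,-0.08,0],"angular":[0,0,0]},{"claw":1,"delta_pos":[0.156,-0.105,0.001],"angular":[0,0,0]},{"claw":1,"delta_pos":[0.156,-0.105,0.001],"angular":[0,0,0]}])

```text
time: 1.4
eef_pos: [0.5268, -0.141, 0.2397]
tcp_rot: [-0.001, 0.993, 0.119, 0.001]
ft_force: [-0.8, -1.0, 0.2]
opening: 0.085
gripper_force: 0.0
```

```bash
python3 - <<'E'
from h import *
p,d,c=snap('wrist','w0'); _,_,P=cloud('w0')
m=(P[...,2]>.105)&(P[...,2]<.145)&(abs(P[...,0]-.525)<.045)&(abs(P[...,1]+.143)<.045)
q=P[m]; print(m.sum(),q[:,:].min(0) if m.any() else 0,q.max(0) if m.any() else 0,cv2.minEnclosingCircle(q[:,:2].astype(np.float32)) if m.any() else 0); print(c['pose'].round(3))
E
python3 go.py .5248 -.1434 .1
```

```text
3264 [ 0.50223527 -0.16761934  0.10503869] [ 0.55151492 -0.11808213  0.14497501] ((0.5264806151390076, -0.14303740859031677), 0.025164371356368065)
[[ 0.236  0.919  0.317  0.61 ]
 [-0.972  0.224  0.075 -0.121]
 [-0.002 -0.326  0.945  0.383]
 [ 0.     0.     0.     1.   ]]
t 1.45 pos [ 0.5248 -0.1429  0.2396] yaw -76.4 D [0.     0.0006 0.1396] ang [-0.  0.  0.] j [-0.34  0.26  1.56  0.    1.33  0.99] open 0.0854 gf 0.0 ft [-1.2 -0.2 -0.4]
```

View pics/w0.png

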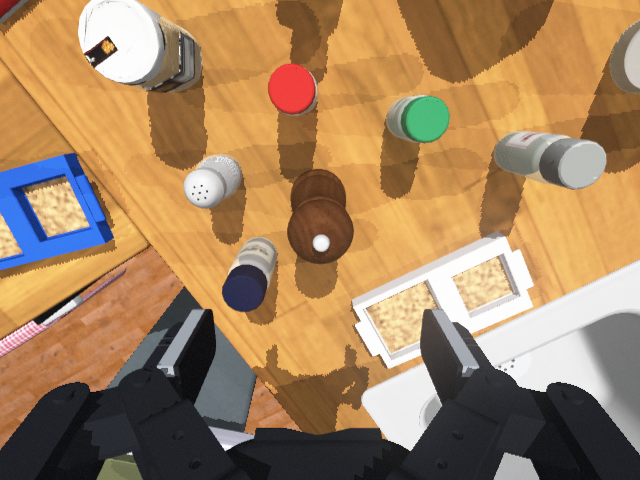

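The wrist view shows the mill head at (320,230), agreeing with the top camera within 2 mm. Descending and gripping the head.

play_rows(force=50, series=[{"claw":1,"delta_pos":[0.0,0.0,0.035],"angular":[0,0,0]},{"claw":1,"delta_pos":[0,0,0.07],"angular":[0,0,0]},{"claw":1,"delta_pos":[0.001,0,0.105],"angular":[0,0,0]},{"claw":1,"delta_pos":[0.001,0,0.138],"angular":[0,0,0]},{"claw":0.2,"delta_pos":[0.001,0,0.138],"angular":[0,0,0]},{"claw":0.2,"delta_pos":[0.001,0,0.138],"angular":[0,0,0]},{"claw":0.2,"delta_pos":[0.001,0,0.138],"angular":[0,0,0]},{"claw":0.2,"delta_pos":[0.001,0,0.138],"angular":[0,0,0]}])

```text
time: 2.25
eef_pos: [0.5258, -0.1457, 0.1042]
tcp_rot: [0.001, 0.993, 0.116, 0.002]
ft_force: [-0.4, -0.2, -0.6]
opening: 0.0467
gripper_force: 51.5
```

play_rows(series=[{"claw":0.2,"delta_pos":[0,0,0],"angular":[0,0,0]},{"claw":0.2,"delta_pos":[0,0,0],"angular":[0,0,0]},{"claw":0.2,"delta_pos":[0,0,-0.02],"angular":[0,0,0]},{"claw":0.2,"delta_pos":[0,0,-0.05],"angular":[0,0,0]},{"claw":0.2,"delta_pos":[0,0,-0.085],"angular":[0,0,0]},{"claw":0.2,"delta_pos":[0,0,-0.12],"angular":[0,0,0]},{"claw":0.2,"delta_pos":[0,0,-0.135],"angular":[0,0,0]},{"claw":0.2,"delta_pos":[0,0,-0.135],"angular":[0,0,0]}])

```text
time: 3.05
eef_pos: [0.5261, -0.1454, 0.2402]
tcp_rot: [0.001, 0.993, 0.116, 0.003]
ft_force: [-0.8, -1.1, -1.3]
opening: 0.0466
gripper_force: 52.1
```

```bash
python3 go.py .4053 .2068 .234
```

```text
t 3.05 pos [ 0.5261 -0.1454  0.2402] yaw -76.7 D [-0.0362 -0.3706  0.0048] ang [ 0.2 -0.3  0. ] j [-0.35  0.26  1.56 -0.    1.32  0.99] open 0.0466 gf 52.1 ft [-0.8 -1.1 -1.3]
```

play_rows(series=[{"claw":0.2,"delta_pos":[-0.002,-0.02,0],"angular":[0,0,0]},{"claw":0.2,"delta_pos":[-0.006,-0.06,0],"angular":[0,0,0]},{"claw":0.2,"delta_pos":[-0.011,-0.11,0],"angular":[0,0,0]},{"claw":0.2,"delta_pos":[-0.016,-0.158,0],"angular":[0,0,0]},{"claw":0.2,"delta_pos":[-0.02,-0.206,0],"angular":[0,0,0]},{"claw":0.2,"delta_pos":[-0.025,-0.254,0],"angular":[0,0,0]},{"claw":0.2,"delta_pos":[-0.03,-0.3,0],"angular":[0,0,0]},{"claw":0.2,"delta_pos":[-0.034,-0.345,0],"angular":[0,0,0]}])

```text
time: 3.85
eef_pos: [0.4083, 0.1845, 0.2354]
tcp_rot: [0.0, 0.993, 0.116, -0.002]
ft_force: [1.0, 0.0, -1.1]
opening: 0.0466
gripper_force: 52.1
```

play_rows(series=[{"claw":0.2,"delta_pos":[-0.002,-0.02,0],"angular":[0,0,0]},{"claw":0.2,"delta_pos":[-0.002,-0.026,0],"angular":[0,0,0]},{"claw":0.2,"delta_pos":[-0.002,-0.026,0.02],"angular":[0,0,0]},{"claw":0.2,"delta_pos":[-0.002,-0.026,0.05],"angular":[0,0,0]},{"claw":0.2,"delta_pos":[-0.002,-0.026,0.08],"angular":[0,0,0]},{"claw":0.2,"delta_pos":[-0.002,-0.026,0.08],"angular":[0,0,0]}])

```text
time: 4.45
eef_pos: [0.3994, 0.2056, 0.1531]
tcp_rot: [0.002, 0.993, 0.116, -0.006]
ft_force: [-0.5, -1.3, -2.8]
opening: 0.0463
gripper_force: 52.3
```

```bash
python3 go.py .4053 .2068 .11; python3 - <<'E'
from h import *
p,d,c=snap('top','top1'); snap('scene','s1')
s=cv2.imread('pics/s1.png')
cv2.imwrite('pics/c1.png',np.hstack([cv2.resize(p[160:360,60:260],(400,400)),cv2.resize(s[220:420,180:380],(400,400))]))
E
```

```text
t 4.45 pos [0.3994 0.2056 0.1531] yaw -76.7 D [0.0066 0.0001 0.043 ] ang [ 0.1  0.7 -0. ] j [ 0.38  0.22  1.86 -0.    1.07  1.72] open 0.0463 gf 52.3 ft [-0.5 -1.3 -2.8]
```

View pics/c1.png

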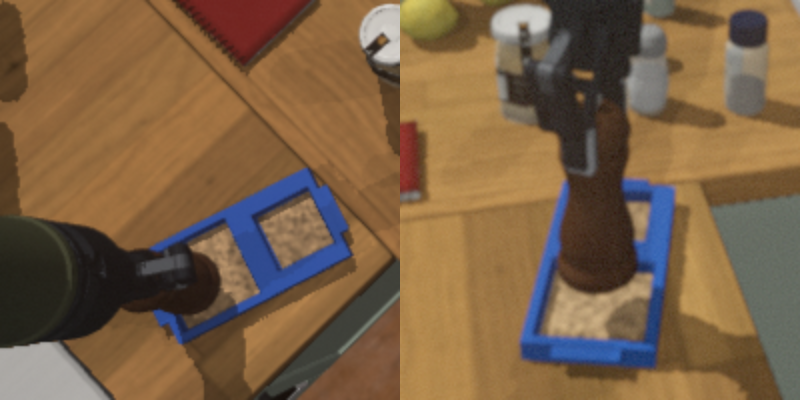

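The mill hangs upright over the wide pocket; lowering.

play_rows(series=[{"claw":0.2,"delta_pos":[0.006,0,0.012],"angular":[0,0,0]},{"claw":0.2,"delta_pos":[0.006,0,0.026],"angular":[0,0,0]},{"claw":0.2,"delta_pos":[0.006,0,0.036],"angular":[0,0,0]},{"claw":0.2,"delta_pos":[0.006,0,0.04],"angular":[0,0,0]},{"claw":0.2,"delta_pos":[0.006,0,0.042],"angular":[0,0,0]},{"claw":0.2,"delta_pos":[0.006,0,0.042],"angular":[0,0,0]}])

```text
time: 5.15
eef_pos: [0.4099, 0.2092, 0.1154]
tcp_rot: [-0.0, 0.993, 0.116, 0.0]
ft_force: [0.2, -1.1, -1.6]
opening: 0.0464
gripper_force: 52.3
```

```bash
python3 go.py .4053 .2068 .11
```

```text
t 5.15 pos [0.4099 0.2092 0.1154] yaw -76.7 D [-0.0051  0.0013  0.0054] ang [-0. -0. -0.] j [ 0.38  0.28  1.9  -0.    0.96  1.72] open 0.0464 gf 52.3 ft [ 0.2 -1.1 -1.6]
```

play_rows(series=[{"claw":0.2,"delta_pos":[-0.003,0,0.002],"angular":[0,0,0]},{"claw":0.2,"delta_pos":[-0.003,0,0.004],"angular":[0,0,0]},{"claw":0.2,"delta_pos":[-0.003,0,0.005],"angular":[0,0,0]},{"claw":0.2,"delta_pos":[-0.003,0,0.005],"angular":[0,0,0]}])

```text
time: 5.55
eef_pos: [0.4069, 0.2085, 0.1103]
tcp_rot: [-0.0, 0.993, 0.116, 0.0]
ft_force: [-0.4, -0.1, -2.4]
opening: 0.0468
gripper_force: 52.3
```

```bash
python3 go.py .4053 .2068 .11
```

```text
t 5.55 pos [0.4069 0.2085 0.1103] yaw -76.7 D [-0.0019  0.0013  0.0003] ang [-0. -0. -0.] j [0.38 0.28 1.91 0.   0.95 1.72] open 0.0468 gf 52.3 ft [-0.4 -0.1 -2.4]
```

play_rows(series=[{"claw":0.2,"delta_pos":[-0.001,0,0.001],"angular":[0,0,0]},{"claw":0.2,"delta_pos":[-0.001,0,0.002],"angular":[0,0,0]},{"claw":0.2,"delta_pos":[-0.001,0,0.002],"angular":[0,0,0]}])

```text
time: 5.85
eef_pos: [0.4078, 0.209, 0.1101]
tcp_rot: [-0.001, 0.993, 0.116, 0.002]
ft_force: [-0.2, -0.4, 10.2]
opening: 0.0466
gripper_force: 53.2
```

play_rows(series=[{"claw":0.6,"delta_pos":[0,0,-0.001],"angular":[0,0,0]},{"claw":1,"delta_pos":[0,0,-0.001],"angular":[0,0,0]},{"claw":1,"delta_pos":[0,0,-0.001],"angular":[0,0,0]},{"claw":1,"delta_pos":[0,0,-0.001],"angular":[0,0,0]},{"claw":1,"delta_pos":[0,0,-0.02],"angular":[0,0,0]},{"claw":1,"delta_pos":[0,0,-0.05],"angular":[0,0,0]},{"claw":1,"delta_pos":[0,0,-0.09],"angular":[0,0,0]},{"claw":1,"delta_pos":[0,0,-0.12],"angular":[0,0,0]}])

```text
time: 6.65
eef_pos: [0.4061, 0.2083, 0.23]
tcp_rot: [-0.0, 0.993, 0.116, 0.0]
ft_force: [0.6, -0.4, -0.7]
opening: 0.0856
gripper_force: 0.0
```

```bash
python3 go.py .4470 -.0932 .23 -50
python3 - <<'E'
from h import *
p,d,c=snap('wrist','w1'); _,_,P=cloud('w1')
m=(P[...,2]>.12)&(P[...,2]<.17)&(abs(P[...,0]-.405)<.06)&(abs(P[...,1]-.207)<.06)
q=P[m]; print(m.sum(),q.max(0), cv2.minEnclosingCircle(q[:,:2].astype(np.float32)))
cv2.imwrite('pics/w1.png',cv2.resize(p,(400,300)))
E
```

```text
t 6.65 pos [0.4061 0.2083 0.23  ] yaw -76.7 D [-0.0297  0.3028 -0.    ] ang [  0.   -0.  -26.7] j [0.38 0.14 1.74 0.   1.26 1.72] open 0.0856 gf 0.0 ft [ 0.6 -0.4 -0.7]
3761 [0.43388132 0.23667384 0.15773101] ((0.4094011187553406, 0.2119073122739792), 0.02518465928733349)
```

View pics/w1.png

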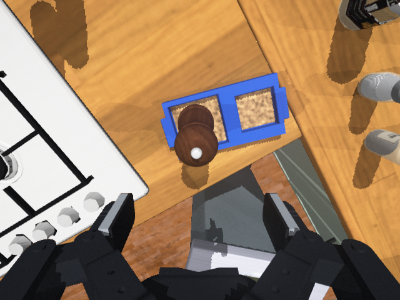

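The mill stands in the wide pocket (knob z ≈ 0.157), at half-scale pixel (195,150). Next is the navy jar.

play_rows(series=[{"claw":1,"delta_pos":[-0.005,0.045,0],"angular":[0,0,0]},{"claw":1,"delta_pos":[-0.009,0.09,0],"angular":[0,0,0]},{"claw":1,"delta_pos":[-0.014,0.138,0],"angular":[0,0,0]},{"claw":1,"delta_pos":[-0.018,0.186,0],"angular":[0,0,0]},{"claw":1,"delta_pos":[-0.023,0.234,0.01],"angular":[0,0,0]},{"claw":1,"delta_pos":[-0.028,0.28,0.03],"angular":[0,0,0]},{"claw":1,"delta_pos":[-0.03,0.303,0.06],"angular":[0,0,0]},{"claw":1,"delta_pos":[-0.03,0.303,0.06],"angular":[0,0,0]}])

```text
time: 7.5
eef_pos: [0.4445, -0.0957, 0.165]
tcp_rot: [-0.001, 0.993, 0.114, -0.003]
ft_force: [-0.9, 0.7, -0.7]
opening: 0.0857
gripper_force: 0.0
```

play_rows(series=[{"claw":1,"delta_pos":[0,0,0],"angular":[0,0,0]}])

```text
time: 7.6
eef_pos: [0.4456, -0.0934, 0.1675]
tcp_rot: [-0.001, 0.993, 0.115, -0.001]
ft_force: [-0.5, 0.3, -0.2]
opening: 0.0855
gripper_force: 0.0
```

```bash
python3 go.py .4470 -.0932 .043
python3 - <<'E'
from h import *
p,d,c=snap('wrist','w2'); _,_,P=cloud('w2')
m=(P[...,2]>.09)&(P[...,2]<.11)&(abs(P[...,0]-.447)<.04)&(abs(P[...,1]+.093)<.04)
q=P[m]; print(m.sum(),q.max(0), cv2.minEnclosingCircle(q[:,:2].astype(np.float32)))
E
```

```text
t 7.6 pos [ 0.4456 -0.0934  0.1675] yaw -76.8 D [0.0017 0.0004 0.1245] ang [-0.1  0.1  0. ] j [-0.3   0.21  1.83  0.    1.1   1.04] open 0.0855 gf 0.0 ft [-0.5  0.3 -0.2]
2735 [ 0.46695767 -0.07393633  0.10255634] ((0.4484281837940216, -0.09231511503458023), 0.018682412803173065)
```

play_rows(force=40, series=[{"claw":1,"delta_pos":[0.002,0,0.03],"angular":[0,0,0]},{"claw":1,"delta_pos":[0.002,0,0.065],"angular":[0,0,0]},{"claw":1,"delta_pos":[0.002,0,0.1],"angular":[0,0,0]},{"claw":1,"delta_pos":[0.002,0,0.12],"angular":[0,0,0]},{"claw":1,"delta_pos":[0.002,0,0.124],"angular":[0,0,0]},{"claw":0.1,"delta_pos":[0.002,0,0.124],"angular":[0,0,0]},{"claw":0.1,"delta_pos":[0.002,0,0.124],"angular":[0,0,0]},{"claw":0.1,"delta_pos":[0.002,0,0.124],"angular":[0,0,0]}])

```text
time: 8.45
eef_pos: [0.4499, -0.0931, 0.0458]
tcp_rot: [0.001, 0.993, 0.116, 0.002]
ft_force: [-0.5, 0.3, 1.2]
opening: 0.0439
gripper_force: 0.0
```

play_rows(series=[{"claw":0.1,"delta_pos":[0,0,0],"angular":[0,0,0]},{"claw":0.1,"delta_pos":[0,0,0],"angular":[0,0,0]},{"claw":0.1,"delta_pos":[0,0,0],"angular":[0,0,0]}])

```text
time: 8.75
eef_pos: [0.4498, -0.093, 0.0459]
tcp_rot: [0.0, 0.993, 0.116, 0.002]
ft_force: [0.0, 2.3, 5.7]
opening: 0.0398
gripper_force: 39.5
```

```bash
python3 go.py .4497 .1239 .16 -107
```

```text
t 8.75 pos [ 0.4498 -0.093   0.0459] yaw -76.7 D [ 0.0502 -0.211  -0.1142] ang [ 0.  -0.2 30.3] j [-0.3   0.39  1.98  0.    0.77  1.04] open 0.0398 gf 39.5 ft [0.  2.3 5.7]
```

play_rows(series=[{"claw":0.1,"delta_pos":[0,0,-0.03],"angular":[0,0,0]},{"claw":0.1,"delta_pos":[0,0,-0.07],"angular":[0,0,0]},{"claw":0.1,"delta_pos":[0.002,-0.01,-0.1],"angular":[0,0,0]},{"claw":0.1,"delta_pos":[0.012,-0.05,-0.114],"angular":[0,0,6]},{"claw":0.1,"delta_pos":[0.023,-0.095,-0.114],"angular":[0,0,12]},{"claw":0.1,"delta_pos":[0.033,-0.14,-0.114],"angular":[0,0,18]},{"claw":0.1,"delta_pos":[0.044,-0.185,-0.114],"angular":[0,0,24]},{"claw":0.1,"delta_pos":[0.05,-0.211,-0.114],"angular":[0,0,30]}])

```text
time: 9.55
eef_pos: [0.4484, 0.1267, 0.1594]
tcp_rot: [-0.001, 0.989, -0.146, 0.001]
ft_force: [0.8, -1.3, -1.2]
opening: 0.0402
gripper_force: 40.8
```

play_rows(series=[{"claw":0.1,"delta_pos":[0,0,0],"angular":[0,0,0]},{"claw":0.1,"delta_pos":[0,0,0],"angular":[0,0,0]},{"claw":0.1,"delta_pos":[0,0,0],"angular":[0,0,0]}])

```text
time: 9.85
eef_pos: [0.4484, 0.123, 0.1586]
tcp_rot: [0.0, 0.989, -0.145, 0.0]
ft_force: [-0.0, -0.3, -0.9]
opening: 0.0402
gripper_force: 40.8
```

```bash
python3 go.py .4497 .1239 .053 -107
```

```text
t 9.85 pos [0.4484 0.123  0.1586] yaw -106.6 D [ 0.001  -0.0013  0.1056] ang [ 0.  -0.   0.4] j [ 0.18  0.23  1.83 -0.    1.08  2.04] open 0.0402 gf 40.8 ft [-0.  -0.3 -0.9]
```

play_rows(series=[{"claw":0.1,"delta_pos":[0.001,-0.001,0.03],"angular":[0,0,0]},{"claw":0.1,"delta_pos":[0.001,-0.001,0.06],"angular":[0,0,0]},{"claw":0.1,"delta_pos":[0.001,-0.001,0.085],"angular":[0,0,0]},{"claw":0.1,"delta_pos":[0.001,-0.001,0.098],"angular":[0,0,0]},{"claw":0.1,"delta_pos":[0.001,-0.001,0.102],"angular":[0,0,0]},{"claw":0.1,"delta_pos":[0.001,-0.001,0.104],"angular":[0,0,0]},{"claw":0.1,"delta_pos":[0.001,-0.001,0.105],"angular":[0,0,0]}])

```text
time: 10.55
eef_pos: [0.4505, 0.124, 0.0538]
tcp_rot: [-0.0, 0.989, -0.145, 0.001]
ft_force: [0.2, -0.3, -1.2]
opening: 0.04
gripper_force: 40.8
```

play_rows(series=[{"claw":0.1,"delta_pos":[0,0,0.001],"angular":[0,0,0]},{"claw":0.1,"delta_pos":[0,0,0.002],"angular":[0,0,0]},{"claw":0.1,"delta_pos":[0,0,0.002],"angular":[0,0,0]}])

```text
time: 10.85
eef_pos: [0.4504, 0.1245, 0.0519]
tcp_rot: [-0.0, 0.989, -0.145, 0.001]
ft_force: [0.7, -0.5, 2.0]
opening: 0.0402
gripper_force: 41.1
```

play_rows(series=[{"claw":0.1,"delta_pos":[0,0,0.001],"angular":[0,0,0]},{"claw":0.1,"delta_pos":[0,0,0.001],"angular":[0,0,0]},{"claw":0.6,"delta_pos":[0,0,0.0],"angular":[0,0,0]},{"claw":0.85,"delta_pos":[0,0,0.0],"angular":[0,0,0]},{"claw":0.85,"delta_pos":[0,0,0],"angular":[0,0,0]},{"claw":0.85,"delta_pos":[0,0,-0.02],"angular":[0,0,0]},{"claw":0.85,"delta_pos":[0,0,-0.06],"angular":[0,0,0]},{"claw":0.85,"delta_pos":[0,0,-0.1],"angular":[0,0,0]}])

```text
time: 11.65
eef_pos: [0.4487, 0.1243, 0.1515]
tcp_rot: [0.0, 0.989, -0.145, -0.002]
ft_force: [0.1, -0.5, -0.2]
opening: 0.0726
gripper_force: 0.0
```

play_rows(series=[{"claw":1,"delta_pos":[0,0,-0.03],"angular":[0,0,0]},{"claw":1,"delta_pos":[0.03,0.01,-0.06],"angular":[0,0,0]},{"claw":1,"delta_pos":[0.03,0.01,-0.06],"angular":[0,0,0]}])

```text
time: 11.95
eef_pos: [0.4818, 0.1056, 0.2159]
tcp_rot: [-0.001, 0.989, -0.145, 0.006]
ft_force: [1.2, -0.8, -0.3]
opening: 0.0851
gripper_force: 0.0
```

```bash
python3 go.py .6211 .0240 .21
python3 - <<'E'
from h import *
snap('wrist','w3'); p,_,P=cloud('w3')
for n,(x,y),z0,z1 in(('navy',(.45,.124),.095,.12),('mill',(.405,.207),.12,.17),('sauce',(.621,.024),.092,.11)):
    m=(P[...,2]>z0)&(P[...,2]<z1)&(abs(P[...,0]-x)<.045)&(abs(P[...,1]-y)<.045); q=P[m]
    print(n,m.sum(), len(q) and (q.max(0),cv2.minEnclosingCircle(q[:,:2].astype(np.float32))))
m=(P[...,2]>.01)&(P[...,2]<.075)&(np.hypot(P[...,0]-.621,P[...,1]-.024)<.055); print(m.sum())
if m.sum()>50: print(cv2.minAreaRect(P[m][:,:2].astype(np.float32)))
E
```

```text
t 11.95 pos [0.4818 0.1056 0.2159] yaw -106.7 D [0.1568 0.0381 0.0076] ang [-0.2 -0.7 -0. ] j [ 0.13  0.2   1.7  -0.    1.23  1.99] open 0.0851 gf 0.0 ft [ 1.2 -0.8 -0.3]
navy 1829 (array([0.46821408, 0.14465507, 0.10883555]), ((0.449719101190567, 0.12635520100593567), 0.018745575100183487))
mill 1987 (array([0.43173571, 0.21716714, 0.15776218]), ((0.4086277484893799, 0.20373809337615967), 0.023314278572797775))
sauce 2776 (array([0.6247215 , 0.05383874, 0.10292222]), ((0.6170065402984619, 0.026882117614150047), 0.027276325970888138))
1091
((0.6087335348129272, 0.039851896464824677), (0.05544193089008331, 0.021320050582289696), 48.932884216308594)
```

View pics/w3.png

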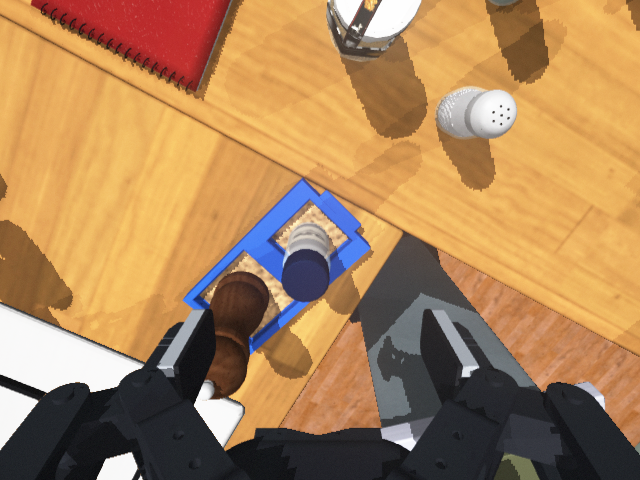

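Navy jar (305,265) stands in the narrow pocket and the mill (235,340) in the wide one. Moving over the sauce jar to find its yaw.

play_rows(series=[{"claw":1,"delta_pos":[0.04,0.01,-0.015],"angular":[0,0,-8]},{"claw":1,"delta_pos":[0.08,0.02,-0.03],"angular":[0,0,-15]},{"claw":1,"delta_pos":[0.12,0.03,-0.03],"angular":[0,0,-22]},{"claw":1,"delta_pos":[0.145,0.038,-0.03],"angular":[0,0,-30]},{"claw":1,"delta_pos":[0.145,0.038,-0.03],"angular":[0,0,-30]},{"claw":1,"delta_pos":[0.145,0.038,-0.03],"angular":[0,0,-30]}])

```text
time: 12.6
eef_pos: [0.6022, 0.0285, 0.2391]
tcp_rot: [-0.001, 0.993, 0.115, -0.002]
ft_force: [-1.4, 0.5, 0.2]
opening: 0.0852
gripper_force: 0.0
```

```bash
python3 go.py .6211 .0240 .21
python3 - <<'E'
from h import *
snap('wrist','w4'); p,_,P=cloud('w4')
x,y=.621,.024
near=np.hypot(P[...,0]-x,P[...,1]-y)<.055
m=near&(P[...,2]>.092)&(P[...,2]<.11); q=P[m]; print(m.sum(),q.max(0),cv2.minEnclosingCircle(q[:,:2].astype(np.float32)))
m=near&(P[...,2]>.02)&(P[...,2]<.07); q=P[m]; print(m.sum(),cv2.minAreaRect(q[:,:2].astype(np.float32)))
vs,us=np.where(near&(P[...,2]>.01)); a,b,c,e=vs.min(),vs.max(),us.min(),us.max(); print(a,b,c,e)
cv2.imwrite('pics/w4c.png',cv2.resize(p[max(0,a-20):b+20,max(0,c-20):e+20],None,fx=3,fy=3)[:600,:800])
# footprint histogram
im=np.zeros((60,60),int)
for X in q: im[int((X[0]-x+.06)*500),int((X[1]-y+.06)*500)]+=1
for r in im[8:52:1,8:52]: print(''.join(' .#'[(v>2)+(v>12)] for v in r))
E
```

```text
t 12.6 pos [0.6022 0.0285 0.2391] yaw -76.8 D [0.0175 0.0087 0.029 ] ang [-0.1  0.3  0. ] j [-0.02  0.34  1.43  0.    1.37  1.32] open 0.0852 gf 0.0 ft [-1.4  0.5  0.2]
3892 [0.65177475 0.05317426 0.10221306] ((0.6235654950141907, 0.025163425132632256), 0.02852165699005127)
359 ((0.645669162273407, 0.027751097455620766), (0.016638578847050667, 0.05475309118628502), 7.4838972091674805)
147 479 130 622Traceback (most recent call last):
  File "<stdin>", line 12, in <module>
  File "<stdin>", line 12, in <genexpr>
TypeError: string indices must be integers, not 'numpy.bool'
```

View pics/w4c.png

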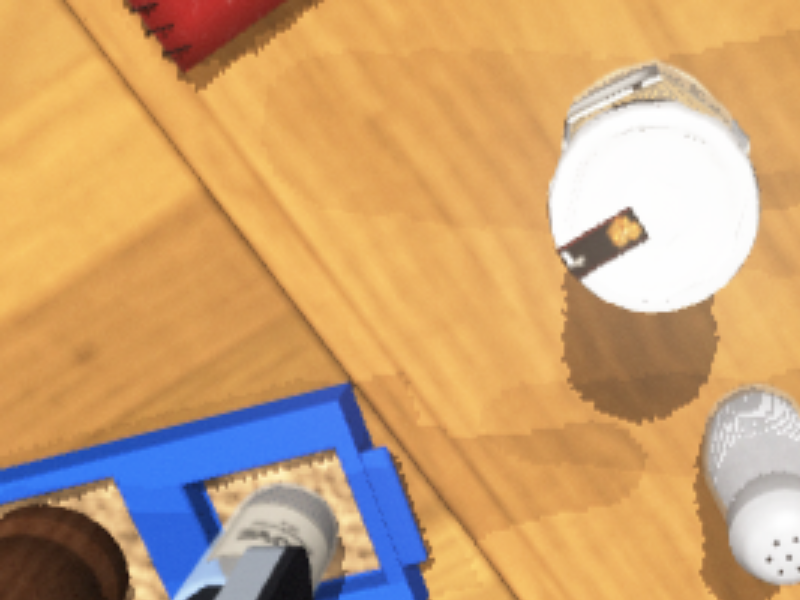

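The crop shows the jar's square corner at (660,65) with edges to (565,140) and (750,145), and the strip on the lid is parallel to one edge, so the faces lie at about 50° and 140° in the world.

```bash
python3 go.py .6223 .0246 .055 -41
```

```text
t 12.65 pos [0.6017 0.0289 0.2395] yaw -76.7 D [0.0198 0.0092 0.1844] ang [ -0.2   0.2 -35.7] j [-0.02  0.34  1.43  0.    1.37  1.32] open 0.0857 gf 0.0 ft [ 0.4 -0.8 -0.1]
```

play_rows(series=[{"claw":1,"delta_pos":[0.01,0.005,0.02],"angular":[0,0,-8]},{"claw":1,"delta_pos":[0.02,0.009,0.05],"angular":[0,0,-16]},{"claw":1,"delta_pos":[0.02,0.009,0.075],"angular":[0,0,-24]},{"claw":1,"delta_pos":[0.02,0.009,0.1],"angular":[0,0,-30]},{"claw":1,"delta_pos":[0.02,0.009,0.11],"angular":[0,0,-36]},{"claw":1,"delta_pos":[0.02,0.009,0.11],"angular":[0,0,-36]},{"claw":1,"delta_pos":[0.02,0.009,0.11],"angular":[0,0,-36]}])

```text
time: 13.35
eef_pos: [0.6242, 0.025, 0.1314]
tcp_rot: [-0.0, 0.909, 0.416, -0.0]
ft_force: [0.1, 0.2, 0.2]
opening: 0.0854
gripper_force: 0.0
```

```bash
python3 go.py .6223 .0246 .055 -41; python3 - <<'E'
from h import *
p,_,_=snap('wrist','w5'); cv2.imwrite('pics/w5.png',cv2.resize(p,(480,360)))
E
```

```text
t 13.35 pos [0.6242 0.025  0.1314] yaw -40.8 D [-0.0015 -0.0011  0.0764] ang [-0.   0.   0.2] j [-0.03  0.46  1.53  0.    1.15  0.68] open 0.0854 gf 0.0 ft [0.1 0.2 0.2]
```

View pics/w5.png

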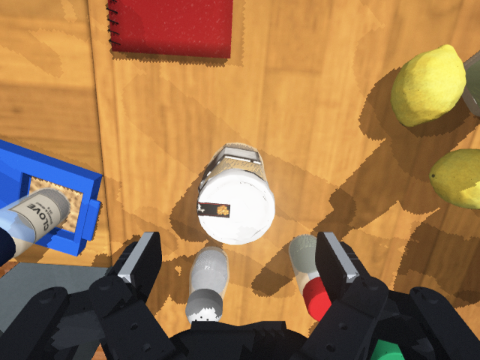

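play_rows(force=70, series=[{"claw":1,"delta_pos":[-0.001,-0.001,0.025],"angular":[0,0,0]},{"claw":1,"delta_pos":[-0.001,-0.001,0.05],"angular":[0,0,0]},{"claw":1,"delta_pos":[-0.001,-0.001,0.07],"angular":[0,0,0]},{"claw":1,"delta_pos":[-0.001,-0.001,0.076],"angular":[0,0,0]},{"claw":0.3,"delta_pos":[-0.001,-0.001,0.076],"angular":[0,0,0]},{"claw":0.3,"delta_pos":[-0.001,-0.001,0.076],"angular":[0,0,0]},{"claw":0.3,"delta_pos":[-0.001,-0.001,0.076],"angular":[0,0,0]},{"claw":0.3,"delta_pos":[-0.001,-0.001,0.076],"angular":[0,0,0]}])

```text
time: 14.2
eef_pos: [0.6239, 0.0248, 0.0574]
tcp_rot: [-0.0, 0.909, 0.417, 0.001]
ft_force: [-3.0, 2.2, 6.2]
opening: 0.0566
gripper_force: 73.2
```

play_rows(series=[{"claw":0.3,"delta_pos":[0,0,0],"angular":[0,0,0]},{"claw":0.3,"delta_pos":[0,0,0],"angular":[0,0,0]}])

```text
time: 14.4
eef_pos: [0.6239, 0.0248, 0.0574]
tcp_rot: [-0.0, 0.909, 0.417, 0.001]
ft_force: [-3.0, 3.4, 6.7]
opening: 0.0568
gripper_force: 73.2
```

```bash
python3 go.py .4098 -.2777 .2 
```

```text
t 14.4 pos [0.6239 0.0248 0.0574] yaw -40.7 D [-0.3687  0.0349 -0.1432] ang [ 0.  -0.1  0. ] j [-0.03  0.54  1.61  0.    0.99  0.68] open 0.0568 gf 73.2 ft [-3.   3.4  6.7]
```

play_rows(series=[{"claw":0.3,"delta_pos":[0,0,-0.02],"angular":[0,0,0]},{"claw":0.3,"delta_pos":[0,0,-0.05],"angular":[0,0,0]},{"claw":0.3,"delta_pos":[0,0,-0.085],"angular":[0,0,0]},{"claw":0.3,"delta_pos":[0,0,-0.12],"angular":[0,0,0]},{"claw":0.3,"delta_pos":[-0.01,0.001,-0.135],"angular":[0,0,0]},{"claw":0.3,"delta_pos":[-0.045,0.004,-0.14],"angular":[0,0,0]},{"claw":0.3,"delta_pos":[-0.08,0.008,-0.14],"angular":[0,0,0]},{"claw":0.3,"delta_pos":[-0.12,0.012,-0.14],"angular":[0,0,0]}])

```text
time: 15.2
eef_pos: [0.5533, -0.0757, 0.1949]
tcp_rot: [0.0, 0.908, 0.418, -0.0]
ft_force: [0.9, -1.2, -4.6]
opening: 0.0571
gripper_force: 76.4
```

play_rows(series=[{"claw":0.3,"delta_pos":[-0.04,0.004,0],"angular":[0,0,0]},{"claw":0.3,"delta_pos":[-0.08,0.008,0],"angular":[0,0,0]},{"claw":0.3,"delta_pos":[-0.12,0.012,0],"angular":[0,0,0]},{"claw":0.3,"delta_pos":[-0.16,0.015,0],"angular":[0,0,0]},{"claw":0.3,"delta_pos":[-0.2,0.019,0],"angular":[0,0,0]},{"claw":0.3,"delta_pos":[-0.23,0.022,0],"angular":[0,0,0]},{"claw":0.3,"delta_pos":[-0.249,0.023,0],"angular":[0,0,0]},{"claw":0.3,"delta_pos":[-0.249,0.023,0],"angular":[0,0,0]}])

```text
time: 16.0
eef_pos: [0.407, -0.2805, 0.1946]
tcp_rot: [-0.0, 0.91, 0.416, -0.001]
ft_force: [-0.3, 0.2, -5.7]
opening: 0.057
gripper_force: 76.4
```

```bash
python3 go.py .4098 -.2777 .064 -42 
```

```text
t 16.0 pos [ 0.407  -0.2805  0.1946] yaw -40.9 D [0.0042 0.0004 0.1306] ang [-0.1  0.1  1.1] j [-0.69  0.23  1.72 -0.    1.19  0.03] open 0.057 gf 76.4 ft [-0.3  0.2 -5.7]
```

play_rows(series=[{"claw":0.3,"delta_pos":[0.004,0,0.02],"angular":[0,0,3]},{"claw":0.3,"delta_pos":[0.004,0,0.05],"angular":[0,0,7]},{"claw":0.3,"delta_pos":[0.004,0,0.08],"angular":[0,0,7]},{"claw":0.3,"delta_pos":[0.004,0,0.105],"angular":[0,0,7]},{"claw":0.3,"delta_pos":[0.004,0,0.118],"angular":[0,0,7]},{"claw":0.3,"delta_pos":[0.004,0,0.124],"angular":[0,0,7]},{"claw":0.3,"delta_pos":[0.004,0,0.128],"angular":[0,0,7]},{"claw":0.3,"delta_pos":[0.004,0,0.129],"angular":[0,0,7]}])

```text
time: 16.8
eef_pos: [0.4128, -0.2756, 0.0664]
tcp_rot: [0.0, 0.932, 0.361, 0.0]
ft_force: [-0.2, 0.2, -5.4]
opening: 0.0567
gripper_force: 76.4
```

play_rows(series=[{"claw":0.3,"delta_pos":[0,0,0.001],"angular":[0,0,0]},{"claw":0.3,"delta_pos":[0,0,0.001],"angular":[0,0,0]}])

```text
time: 17.0
eef_pos: [0.413, -0.2759, 0.0659]
tcp_rot: [0.001, 0.933, 0.361, 0.0]
ft_force: [0.0, -0.4, -4.3]
opening: 0.0571
gripper_force: 76.4
```

play_rows(series=[{"claw":0.3,"delta_pos":[-0.002,0,0.001],"angular":[0,0,0]},{"claw":0.3,"delta_pos":[-0.002,0,0.002],"angular":[0,0,0]},{"claw":0.3,"delta_pos":[-0.002,0,0.0025],"angular":[0,0,0]},{"claw":0.3,"delta_pos":[-0.002,0,0.0025],"angular":[0,0,0]}])

```text
time: 17.4
eef_pos: [0.4111, -0.2772, 0.0634]
tcp_rot: [0.0, 0.933, 0.361, 0.0]
ft_force: [-1.4, 0.5, 0.6]
opening: 0.0568
gripper_force: 76.6
```

Contact. One more millimetre, then release and rise.

play_rows(series=[{"claw":0.3,"delta_pos":[0,0,0.001],"angular":[0,0,0]},{"claw":0.75,"delta_pos":[0,0,0.0],"angular":[0,0,0]},{"claw":1,"delta_pos":[0,0,0],"angular":[0,0,0]},{"claw":1,"delta_pos":[0,0,0],"angular":[0,0,0]},{"claw":1,"delta_pos":[0,0,0],"angular":[0,0,0]},{"claw":1,"delta_pos":[0,0,-0.025],"angular":[0,0,0]},{"claw":1,"delta_pos":[0,0,-0.065],"angular":[0,0,0]},{"claw":1,"delta_pos":[0,0,-0.11],"angular":[0,0,0]}])

```text
time: 18.2
eef_pos: [0.4101, -0.2762, 0.1727]
tcp_rot: [-0.002, 0.933, 0.361, -0.001]
ft_force: [-0.3, -1.4, -0.0]
opening: 0.0858
gripper_force: 0.0
```

```bash
python3 go.py .6187 -.0985 .21 -77
```

```text
t 18.2 pos [ 0.4101 -0.2762  0.1727] yaw -47.7 D [ 0.2739  0.009  -0.0375] ang [-0.2  0.1 29.3] j [-0.68  0.25  1.75  0.    1.14  0.15] open 0.0858 gf 0.0 ft [-0.3 -1.4 -0. ]
```

play_rows(series=[{"claw":1,"delta_pos":[0.035,0.001,-0.02],"angular":[0,0,4]},{"claw":1,"delta_pos":[0.08,0.002,-0.037],"angular":[0,0,8]},{"claw":1,"delta_pos":[0.12,0.004,-0.037],"angular":[0,0,12]},{"claw":1,"delta_pos":[0.16,0.005,-0.037],"angular":[0,0,17]},{"claw":1,"delta_pos":[0.2,0.006,-0.037],"angular":[0,0,22]},{"claw":1,"delta_pos":[0.24,0.008,-0.037],"angular":[0,0,26]},{"claw":1,"delta_pos":[0.274,0.009,-0.02],"angular":[0,0,29]},{"claw":1,"delta_pos":[0.274,0.009,-0.01],"angular":[0,0,29]}])

```text
time: 19.0
eef_pos: [0.6229, -0.096, 0.1816]
tcp_rot: [-0.001, 0.993, 0.118, 0.001]
ft_force: [-0.8, 0.3, 0.7]
opening: 0.0854
gripper_force: 0.0
```

play_rows(series=[{"claw":1,"delta_pos":[0,0,0],"angular":[0,0,0]},{"claw":1,"delta_pos":[0,0,0],"angular":[0,0,0]}])

```text
time: 19.2
eef_pos: [0.6185, -0.0995, 0.1822]
tcp_rot: [-0.0, 0.993, 0.116, -0.001]
ft_force: [0.2, -1.7, 0.6]
opening: 0.0855
gripper_force: 0.0
```

```bash
python3 go.py .6187 -.0985 .04
python3 - <<'E'
from h import *
snap('wrist','w6'); p,_,P=cloud('w6')
m=(P[...,2]>.082)&(P[...,2]<.1)&(abs(P[...,0]-.619)<.04)&(abs(P[...,1]+.0985)<.04); q=P[m]
print(m.sum(),q.max(0),cv2.minEnclosingCircle(q[:,:2].astype(np.float32)))
cv2.imwrite('pics/w6.png',cv2.resize(p,(480,360)))
E
```

```text
t 19.2 pos [ 0.6185 -0.0995  0.1822] yaw -76.7 D [ 0.0008 -0.0009  0.1422] ang [-0.   0.1  0. ] j [-0.23  0.42  1.46 -0.    1.27  1.11] open 0.0855 gf 0.0 ft [ 0.2 -1.7  0.6]
2058 [ 0.63833155 -0.08017271  0.09381033] ((0.6207448244094849, -0.09797012060880661), 0.0178977120667696)
```

View pics/w6.png

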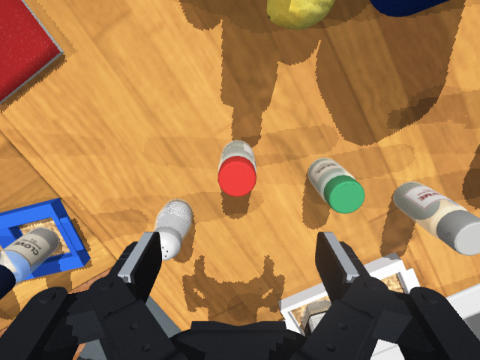

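The red cap is centred at (237,175), clear of the salt shaker (170,235) and green cap (343,195). Descending.

play_rows(force=40, series=[{"claw":1,"delta_pos":[0.001,-0.001,0.035],"angular":[0,0,0]},{"claw":1,"delta_pos":[0.001,-0.001,0.075],"angular":[0,0,0]},{"claw":1,"delta_pos":[0.001,-0.001,0.11],"angular":[0,0,0]},{"claw":1,"delta_pos":[0.001,-0.001,0.135],"angular":[0,0,0]},{"claw":1,"delta_pos":[0.001,-0.001,0.14],"angular":[0,0,0]},{"claw":0.1,"delta_pos":[0.001,-0.001,0.14],"angular":[0,0,0]},{"claw":0.1,"delta_pos":[0.001,-0.001,0.14],"angular":[0,0,0]},{"claw":0.1,"delta_pos":[0.001,-0.001,0.14],"angular":[0,0,0]}])

```text
time: 20.05
eef_pos: [0.6219, -0.0985, 0.045]
tcp_rot: [0.001, 0.993, 0.116, 0.002]
ft_force: [-0.4, 0.0, -0.5]
opening: 0.0439
gripper_force: 0.0
```

play_rows(series=[{"claw":0.1,"delta_pos":[0,0,0],"angular":[0,0,0]},{"claw":0.1,"delta_pos":[0,0,0],"angular":[0,0,0]},{"claw":0.1,"delta_pos":[0,0,0],"angular":[0,0,0]}])

```text
time: 20.35
eef_pos: [0.6218, -0.0981, 0.045]
tcp_rot: [0.001, 0.993, 0.116, 0.002]
ft_force: [-0.5, 0.2, 6.7]
opening: 0.0379
gripper_force: 39.7
```

```bash
python3 go.py .4727 -.3475 .17 -93
```

```text
t 20.35 pos [ 0.6218 -0.0981  0.045 ] yaw -76.6 D [-0.2022  0.2084 -0.1253] ang [ 0.1 -0.2 16.4] j [-0.22  0.56  1.61 -0.    0.97  1.11] open 0.0379 gf 39.7 ft [-0.5  0.2  6.7]
```

play_rows(series=[{"claw":0.1,"delta_pos":[0,0,-0.03],"angular":[0,0,0]},{"claw":0.1,"delta_pos":[0,0,-0.07],"angular":[0,0,0]},{"claw":0.1,"delta_pos":[0,0,-0.105],"angular":[0,0,0]},{"claw":0.1,"delta_pos":[-0.01,0.01,-0.125],"angular":[0,0,2]},{"claw":0.1,"delta_pos":[-0.035,0.036,-0.125],"angular":[0,0,5]},{"claw":0.1,"delta_pos":[-0.065,0.067,-0.125],"angular":[0,0,8]},{"claw":0.1,"delta_pos":[-0.095,0.098,-0.125],"angular":[0,0,11]},{"claw":0.1,"delta_pos":[-0.125,0.129,-0.125],"angular":[0,0,16]}])

```text
time: 21.15
eef_pos: [0.5276, -0.2532, 0.1684]
tcp_rot: [0.0, 1.0, -0.024, 0.0]
ft_force: [0.8, -0.6, -1.4]
opening: 0.0378
gripper_force: 40.5
```

```bash
python3 go.py .4727 -.3475 .17 -93
```

```text
t 21.15 pos [ 0.5276 -0.2532  0.1684] yaw -92.8 D [-0.0503  0.0969 -0.0016] ang [ 0.  -0.   0.2] j [-0.52  0.37  1.57 -0.    1.19  1.1 ] open 0.0378 gf 40.5 ft [ 0.8 -0.6 -1.4]
```

play_rows(series=[{"claw":0.1,"delta_pos":[-0.017,0.033,0],"angular":[0,0,0]},{"claw":0.1,"delta_pos":[-0.035,0.067,0],"angular":[0,0,0]},{"claw":0.1,"delta_pos":[-0.046,0.088,0],"angular":[0,0,0]},{"claw":0.1,"delta_pos":[-0.05,0.097,0.005],"angular":[0,0,0]},{"claw":0.1,"delta_pos":[-0.05,0.097,0.03],"angular":[0,0,0]},{"claw":0.1,"delta_pos":[-0.05,0.097,0.06],"angular":[0,0,0]},{"claw":0.1,"delta_pos":[-0.05,0.097,0.06],"angular":[0,0,0]},{"claw":0.1,"delta_pos":[-0.05,0.097,0.06],"angular":[0,0,0]}])

```text
time: 21.95
eef_pos: [0.474, -0.3458, 0.1075]
tcp_rot: [-0.001, 1.0, -0.023, -0.001]
ft_force: [0.2, 0.3, -1.3]
opening: 0.0378
gripper_force: 40.6
```

```bash
python3 go.py .4727 -.3475 .052 -93;  python3 - <<'E'
from h import *
p,d,c=snap('top','top2'); s,_,_=snap('scene','s2')
cv2.imwrite('pics/c2.png',np.hstack([cv2.resize(p[200:360,350:510],(400,400)),cv2.resize(s[150:310,320:480],(400,400))]))
E
```

```text
t 21.95 pos [ 0.474  -0.3458  0.1075] yaw -92.6 D [-0.0011  0.0019  0.0555] ang [-0.1  0.1  0.4] j [-0.7   0.44  1.64  0.    1.06  0.91] open 0.0378 gf 40.6 ft [ 0.2  0.3 -1.3]
```

View pics/c2.png

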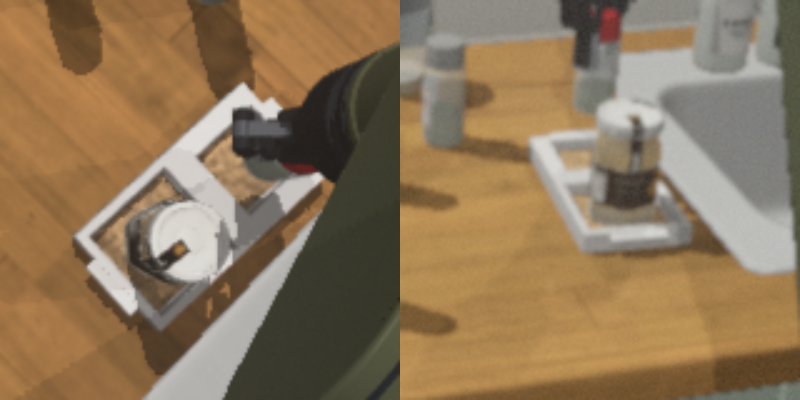

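The sauce jar stands in the wide pocket, and the red jar hangs over the narrow one. Lowering.

play_rows(series=[{"claw":0.1,"delta_pos":[-0.001,0.001,0.02],"angular":[0,0,0]},{"claw":0.1,"delta_pos":[-0.001,0.001,0.038],"angular":[0,0,0]},{"claw":0.1,"delta_pos":[-0.001,0.001,0.048],"angular":[0,0,0]},{"claw":0.1,"delta_pos":[-0.001,0.001,0.053],"angular":[0,0,0]},{"claw":0.1,"delta_pos":[-0.001,0.001,0.055],"angular":[0,0,0]},{"claw":0.1,"delta_pos":[-0.001,0.001,0.055],"angular":[0,0,0]}])

```text
time: 22.65
eef_pos: [0.4734, -0.348, 0.0533]
tcp_rot: [0.0, 1.0, -0.023, 0.0]
ft_force: [0.3, -0.4, -1.0]
opening: 0.0375
gripper_force: 40.6
```

play_rows(series=[{"claw":0.1,"delta_pos":[0,0,0.001],"angular":[0,0,0]},{"claw":0.1,"delta_pos":[0,0,0.0015],"angular":[0,0,0]},{"claw":0.1,"delta_pos":[0,0,0.0015],"angular":[0,0,0]}])

```text
time: 22.95
eef_pos: [0.4732, -0.3479, 0.0516]
tcp_rot: [0.0, 1.0, -0.023, 0.0]
ft_force: [-0.1, -0.3, -1.3]
opening: 0.0378
gripper_force: 40.6
```

play_rows(series=[{"claw":0.1,"delta_pos":[0,0,0.001],"angular":[0,0,0]},{"claw":0.1,"delta_pos":[0,0,0.0015],"angular":[0,0,0]},{"claw":0.1,"delta_pos":[0,0,0.0015],"angular":[0,0,0]}])

```text
time: 23.25
eef_pos: [0.4733, -0.348, 0.051]
tcp_rot: [0.0, 1.0, -0.023, 0.0]
ft_force: [-0.6, 1.7, 6.7]
opening: 0.038
gripper_force: 41.5
```

play_rows(series=[{"claw":0.6,"delta_pos":[0,0,0],"angular":[0,0,0]},{"claw":0.85,"delta_pos":[0,0,0],"angular":[0,0,0]},{"claw":0.85,"delta_pos":[0,0,0],"angular":[0,0,0]},{"claw":0.85,"delta_pos":[0,0,0],"angular":[0,0,0]},{"claw":0.85,"delta_pos":[0,0,-0.02],"angular":[0,0,0]},{"claw":0.85,"delta_pos":[0,0,-0.06],"angular":[0,0,0]},{"claw":0.85,"delta_pos":[0,0,-0.11],"angular":[0,0,0]},{"claw":0.85,"delta_pos":[0,0,-0.16],"angular":[0,0,0]}])

```text
time: 24.05
eef_pos: [0.4724, -0.3473, 0.2107]
tcp_rot: [-0.001, 1.0, -0.023, -0.001]
ft_force: [0.7, -1.6, 0.4]
opening: 0.0725
gripper_force: 0.0
```

play_rows(series=[{"claw":0.85,"delta_pos":[0.04,0,-0.02],"angular":[0,0,0]},{"claw":0.85,"delta_pos":[0.08,0,-0.04],"angular":[0,0,0]},{"claw":0.85,"delta_pos":[0.1,0,-0.04],"angular":[0,0,0]},{"claw":0.85,"delta_pos":[0.1,0,-0.04],"angular":[0,0,0]},{"claw":0.85,"delta_pos":[0.1,0,-0.04],"angular":[0,0,0]}])

```text
time: 24.55
eef_pos: [0.5723, -0.3519, 0.2487]
tcp_rot: [-0.001, 1.0, -0.023, -0.001]
ft_force: [-0.1, 0.0, -0.6]
opening: 0.0729
gripper_force: 0.0
```

```bash
python3 - <<'E'
from h import *
p,d,c=snap('top','top3'); s,_,_=snap('scene','s3'); _,_,P=cloud('top3')
for n,(x,y),z0,z1 in(('navy',(.45,.124),.095,.12),('mill',(.407,.208),.115,.17),('sauce',(.41,-.277),.095,.12),('red',(.473,-.348),.088,.11),('salt',(.5253,-.0424),.08,.1),('green',(.6226,-.2062),.074,.09),('grey',(.6176,-.3234),.098,.12)):
    m=(P[...,2]>z0)&(P[...,2]<z1)&(np.hypot(P[...,0]-x,P[...,1]-y)<.045); q=P[m]
    print(n,m.sum(), len(q) and (q.max(0)[2],cv2.minEnclosingCircle(q[:,:2].astype(np.float32))))
cv2.imwrite('pics/f.png',np.hstack([cv2.resize(p[130:350,110:490],(456,264)),cv2.resize(s[140:410,200:460],(274,285))[:264]]))
E
```

```text
navy 385 (np.float64(0.10929983600563409), ((0.4480946958065033, 0.125326469540596), 0.01901797018945217))
mill 745 (np.float64(0.15724010267922106), ((0.4071374237537384, 0.2104790210723877), 0.025280015543103218))
sauce 867 (np.float64(0.1091199312272565), ((0.4095674455165863, -0.27640703320503235), 0.0287111084908247))
red 329 (np.float64(0.09986458206316151), ((0.4707958996295929, -0.3468698561191559), 0.017875779420137405))
salt 224 (np.float64(0.09169988353268455), ((0.5250675082206726, -0.042184315621852875), 0.016397759318351746))
green 291 (np.float64(0.08636947239036119), ((0.62212735414505, -0.20603899657726288), 0.01783871464431286))
grey 342 (np.float64(0.10925287665517858), ((0.6176591515541077, -0.32383817434310913), 0.018820753321051598))
```

View pics/f.png

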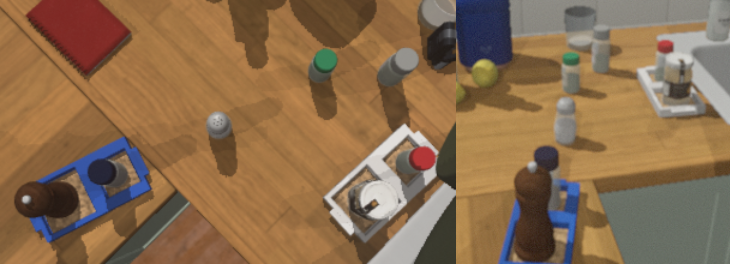

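All four stand upright in their pockets at the expected heights, and the other three have not moved. Handing in.

```bash
python3 -c "
from station import manip
print(manip.close_job())"
```

```text
the job is handed in; nothing more can be done
None
```

Both kits are made up and handed in at about 25 s: the final camera check showed all four items upright in their pockets and let go, and the green-capped jar, grey-capped jar and salt shaker where they started.

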